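# Raise the trimmer arm and load a sample board

### The arm

A 6-joint arm with a two-finger parallel gripper is mounted at the origin on the work surface. World frame = base frame: x ahead of the robot, y to its left, z up, the work surface at z = 0. Lengths are in m, angles in rad, forces in N, time in s.
With the tool pointing down it reaches from about 0.425 to 0.95 m from the base axis. Payload 14.7 kg.
Tool frame: the origin (TCP) lies at the very end of the fingers, on their centre line; the grasp point (between the pads) lies 19 mm behind it (bot.grasp_offset is the distance from the TCP to the grasp point, in m); z points along the fingers, x is the direction in which the jaws open and shut, and the axes are right-handed (so a half turn about z gives the same grasp; the last joint's range is limited). The gripper opens to 85 mm and grips with 20 to 120 N. Pads are 22 mm wide; open, the fingers measure 114 mm over their backs; the gripper's body (76 mm by 85 mm) begins 54 mm behind the grasp point. The pads swing forward as they close: fully open they stand 13 mm farther back than shut.
Start: joints at [-1.161, 0.48, 1.596, -0, 1.065, -0.047], TCP at [0.287, -0.583, 0.231] pointing down, gripper open.
Joint ranges: [-2.75, 2.75], [-0.82, 2.05], [0.23, 2.67], [-1.56, 4.7], [0.09, 2.69], [-2.92, 2.92]. Speed limits (rad/s): [1.89, 1.89, 2.39, 3.01, 3.01, 3.01].

### API

Orientations are given as a rotation vector (axis times angle).
In Python, from workcell import bot gives the robot as it stands.
- The arm moves only by the tool play_rows, never from a script. Its arguments are lists of equal length, an entry for each row: "offset": the shift along the tool's x, y, z in m, a list of three; "yaw": the turn about the tool's z in degrees; "hand": the finger opening in m, from 0 to 0.0854. A call has 1 to 8 rows; each row shifts and turns the commanded pose from where the row before left it, along the tool's axes as they then stand; what a row does not reach is not made up. A row lasts 1/10 s, in which the tool goes at most 50 mm and 8.59 degrees, less where a joint would pass 70% of its speed; a pose out of reach is approached as far as the arm can. A call is refused whole if a number of a shift passes 0.05 or a number of a turn 8.59, either way. A call with a gripper value outside its range is refused whole. The fingers move at their own pace and stop on an object; the grip force is fixed at half the most. Time passes only in rows, so rows that do not move let the fingers close. It gives the time, the measured TCP pose, the force and the opening at its end, in the units of the state.
- bot.get_state(): the state, without advancing time (a new reading comes with each control period).
- bot.camera(name): name is "side" or "top"; returns a dict with "img" (420x560x3 uint8, red, green, blue), "intrinsics" (3x3 intrinsics, pixels), "R" (3x3) and "t" (3): a world point X has camera coordinates R X + t. Camera axes: x right, y down, z forward; pixel columns grow to the right and rows downward; lengths in m; the calibration is good to about 2 mm. A picture is of the moment at which its call begins. There is no depth.
- bot.finish_job(): hands the job in, once; it reports no verdict.
Trained networks look in a picture, given as the dict that the camera call returned (one of the last four; its "shot" number tells which), for a name from the list of things; names that differ only in an ending like _2 or _b are one class to them, and where a whole thing is asked for, a point or a joint stands for the part that bears it (a point fixed in the world has none). Each returns a list of dicts, best first, with "conf" (0 to 1); they miss things now and then, are a little off and sometimes report something else, mostly with a low value. They report only what shows in the picture. A call takes as long as a camera call.
- bot.silhouettes(picture, query): "mask" (420x560 bool, what is visible of it) and "bbox" ([left, top, width, height] in pixels, round what is visible of it).
The state is a dict: "time": time; "q": joint angles; "dq": joint speeds; "joint_torque": joint torques, N m; "eef_pos": TCP position; "eef_rot": TCP orientation; "wrist_force": force on the tool from outside, world axes, zero at the start; "ft_torque": the same for the moment, N m; "finger_gap": finger opening in m.
Only numpy, scipy, OpenCV 4.12 (cv2) and the standard library are available. Lean on these libraries where they do the work, as an engineer would, in place of code of your own. Each camera call takes 0.05 s, during which the arm holds its last target.

### The job

The guillotine trimmer's counterweighted arm is down. Without gripping or lifting anything, push the arm up with the fingers until it tips past its balance point and stays raised against its stop by itself; then slide the wooden sample board along the bed with the fingertips until its whole far edge lies flush against the aluminium back fence. Leave the model chair, the black stone sample and the turned wooden leg where they stand.

Things in the scene. Friction and masses are not known exactly. Their poses are not given: they have to be found in the camera images.
- trimmer: guillotine trimmer fixed to the table: grey bed 260 x 260 mm, its top 30 mm above the table. Origin on the table under the centre of the bed. x points across the bed to the back fence (away from the robot and to its left, at 0.5 to 0.9 rad to the world's x), y to the left of that, z up. The arm (grey beam 14 mm wide, 24 mm high) lies along the right (-y) edge, hinged at the far end
- hinge (a point): axis of the arm's hinge, parallel to the trimmer's y axis, 60 mm above the table, between two dark posts at the far end of the right edge, at (110, -145, 60) mm in the trimmer's frame; axes as the trimmer
- handle (a point): middle of the arm's red round handle, a bar 18 mm in diameter along the trimmer's y axis, sticking out 92 mm to the right (-y) of the arm's beam; 47 mm of bar lie on each side of this point. Arm down, it is at (-160, -190, 70) mm in the trimmer's frame: 270 mm short of the hinge in x, 10 mm higher. Only bare table lies 61 mm below the bar. Turns with the arm
- beam (a joint): arm angle, rad: 0 down (beam level), growing as the handle goes up and over towards the hinge; stop at 1.40. A steel counterweight sits on a stub above the hinge. Balance point about 0.78: below it the arm falls back, beyond it it goes on up by itself and stays at the stop within about 2 s. Damped hinge; lifting at the handle takes 1 to 3 N
- fence (a point): middle of the lower edge of the back fence's near face, on the bed's top, at (100, 0, 30) mm in the trimmer's frame; the fence is 22 mm high, 240 mm long (parallel to the trimmer's y axis, from -110 to +130 mm); axes as the trimmer
- board: loose brown wooden sample board lying on the bed, 120 mm (its x) x 140 mm (its y) x 12 mm thick, about 0.12 kg; origin at the centre of its underside; its x axis points roughly to the fence (up to about 12 degrees off at the start). Flush against the fence its centre is 60 mm short of the fence's face
- chair: white scale-model chair, 75 x 70 mm, 155 mm high, standing loose on the table; origin at the centre of its foot. Bystander
- stone: black stone sample, 90 x 60 x 22 mm, lying loose on the table; origin at the centre of its underside. Bystander
- leg: short turned furniture leg of pale wood, 44 mm in diameter, 120 mm high, standing loose on the table; origin at the centre of its foot. Bystander

How it is judged:
On the way, in this order (a step that is already met when the one before it is completed fails the run):
1. the arm stands raised near its stop (value of joint beam above 1.3 rad), for 0.2 s.
2. the board lies against the back fence (x of board in the frame of fence above -0.065 m and angle between the x axis of board and the x axis of trimmer, either way round below 0.05 rad), for 0.2 s.
At the end, for the whole second after the job is handed in: Arm at rest raised at its stop (above 1.3 rad), not held; board flat and still on the bed, far edge within 5 mm of the fence and parallel to it within 0.05 rad, not past the bed's ends; chair, stone and leg upright and within 20 mm of where they were (all of step 2 and value of joint beam above 1.3 rad and velocity of joint beam between -0.05 and 0.05 rad/s and x of board in the frame of fence below -0.055 m and y of board in the frame of fence between -0.07 and 0.09 m and angle between board's own z axis and vertical below 0.05 rad and linear speed of board below 0.01 m/s and distance of each of chair, stone, leg from where it was at the start of the episode below 0.02 m and angle between each of chair, leg's own z axis and vertical below 0.1 rad); the robot touches nothing.
It fails at once if the board is lifted or tipped off the bed (height (world z) of board above 0.045 m or height (world z) of board below 0.02 m or angle between board's own z axis and vertical above 0.2 rad).
It fails at once if the arm is gripped or forced (more than 38 N between fingers and arm) (contact force between the fingers and beam above 38 N).
It fails at once if the board is gripped or rammed (more than 60 N between fingers and board) (contact force between the fingers and board above 60 N).
It fails at once if a bystander is moved (distance of any of chair, stone, leg from where it was at the start of the episode above 0.02 m).
It also fails if it takes over 64 s, if anything falls off the work surface, if the arm or the gripper's body presses on something with over 40 N, if the wrist force passes 120 N, or if a joint passes its speed limit or range.

## Working session

There is one attempt and no reset: what is moved stays moved. The work goes in short steps, Python scripts to look and compute and a tool call to move; the robot and the scene stay as the last step left them, time stands still between calls to the robot, and variables do not carry over. Pictures are saved under pics/ and viewed, and the job is handed in when it is done.

Besides the shell and the picture viewer there is one more tool, called after ">>>" by a JSON object that holds its "op" and its "data". play_rows: Moves the arm, as the interface text tells. Its arguments: {"type":"object","properties":{"offset":{"type":"array","items":{"type":"array","items":{"type":"number"}}},"yaw":{"type":"array","items":{"type":"number"}},"hand":{"type":"array","items":{"type":"number"}}},"required":["offset","yaw","hand"]}

```bash
mkdir -p pics; ls; cat > h.py <<'E'
import numpy as np, cv2
from workcell import bot
from scipy.spatial.transform import Rotation as Ro
def snap(name,fn):
    p=bot.camera(name); cv2.imwrite('pics/'+fn,p['img'][:,:,::-1]); return p
def ray(p,uv,z):
    K=np.array(p['intrinsics']);R=np.array(p['R']);t=np.array(p['t'])
    d=R.T@np.linalg.solve(K,[uv[0],uv[1],1]);c=-R.T@t
    return c+d*(z-c[2])/d[2]
def proj(p,X):
    K=np.array(p['intrinsics']);c=np.array(p['R'])@np.array(X)+np.array(p['t']);u=K@c;return u[:2]/u[2]
E
python3 - <<'E'
from h import *
s=bot.get_state();print(s)
for n in('top','side'):
    p=snap(n,n+'0.png');print(n,p['R'],p['t'],p['intrinsics'])
    for q in['trimmer','handle','board','chair','stone','leg']:
        for r in bot.silhouettes(p,q)[:2]:
            m=r['mask'];ys,xs=np.nonzero(m)
            print(q,round(r['conf'],2),r['bbox'],xs.mean().round(1),ys.mean().round(1))
E
```

```text
pics
{'time': 0.0, 'q': array([-1.16059278e+00,  4.80829065e-01,  1.59690988e+00,  8.73649511e-06,
        1.06508043e+00, -4.65908778e-02]), 'dq': array([-0.00168135, -0.00170496,  0.00130265, -0.00029571, -0.00121974,
        0.00042295]), 'joint_torque': array([-2.62817455e-03, -9.50653052e+01, -4.30177116e+01, -1.69989976e-04,
        1.25425437e-02, -2.30541389e-05]), 'eef_pos': array([ 0.28655342, -0.58294972,  0.23066076]), 'eef_rot': array([-2.66612294e+00,  1.66041453e+00,  1.57928161e-03]), 'wrist_force': array([-0.52075367, -0.14131826,  0.51983676]), 'ft_torque': array([ 0.00638991, -0.0243203 , -0.05185729]), 'finger_gap': 0.08515889801300494}
top [[ 0.02283119 -0.99956585 -0.01862371]
 [-0.98565475 -0.01938971 -0.16765665]
 [ 0.16722276  0.02218435 -0.98566952]] [0.12619064 0.59021464 0.80562164] [[471.76535324   0.         278.72051997]
 [  0.         471.76535324 202.90016976]
 [  0.           0.           1.        ]]
trimmer 0.89 [184.3, 71.7, 262.0, 243.6] 296.4 198.2
trimmer 0.32 [274.1, 72.5, 170.4, 163.1] 347.3 159.3
handle 0.58 [275.7, 75.8, 170.6, 159.5] 348.3 160.8
board 0.65 [229.7, 191.7, 96.2, 101.3] 279.1 241.9
chair 0.57 [159.0, 95.2, 60.4, 73.6] 189.1 128.3
chair 0.5 [275.4, 73.2, 172.7, 165.1] 347.4 159.5
stone 0.68 [162.5, 251.8, 52.2, 58.1] 189.4 279.2
leg 0.75 [113.4, 210.1, 40.7, 29.8] 132.7 224.2
side [[-0.8216549  -0.56992445 -0.00832783]
 [-0.34489672  0.50876057 -0.78880222]
 [ 0.45379454 -0.64525097 -0.61459068]] [0.54795363 0.19923631 0.69851762] [[402.17632129   0.         284.18824694]
 [  0.         402.17632129 211.30195156]
 [  0.           0.           1.        ]]
trimmer 0.8 [207.9, 153.8, 156.8, 139.3] 278.9 228.3
handle 0.73 [204.6, 149.6, 145.7, 48.3] 279.6 181.1
board 0.95 [273.2, 214.8, 75.8, 58.0] 306.9 243.3
chair 0.64 [143.2, 189.5, 68.0, 89.9] 175.9 232.3
stone 0.86 [259.6, 299.6, 65.4, 44.2] 290.2 320.6
leg 0.87 [191.5, 283.0, 33.2, 63.3] 207.7 317.1
```

View pics/top0.png

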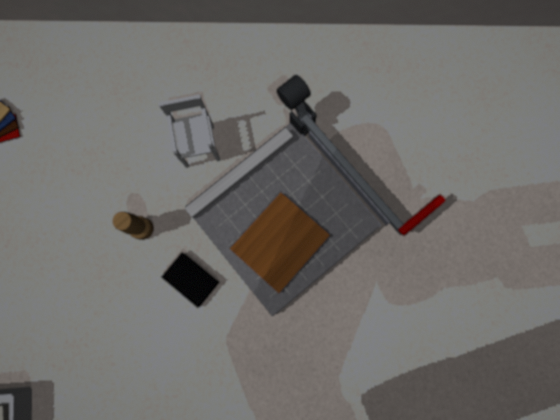

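View pics/side0.png

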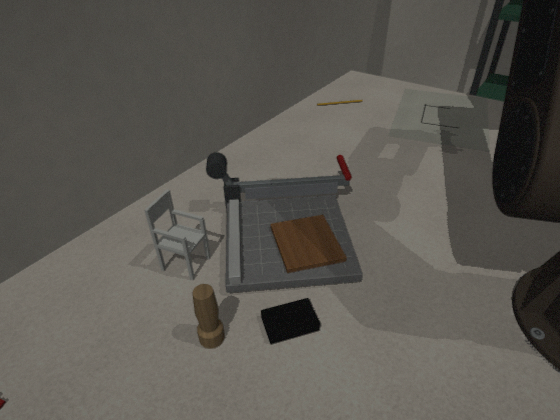

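```bash
cat >> h.py <<'E'
def redc(p):
    hsv=cv2.cvtColor(p['img'],cv2.COLOR_RGB2HSV)
    m=((hsv[:,:,0]<6)|(hsv[:,:,0]>174))&(hsv[:,:,1]>180)&(hsv[:,:,2]>60)
    n,l,st,c=cv2.connectedComponentsWithStats(m.astype(np.uint8))
    return [(st[i],c[i]) for i in range(1,n) if st[i][4]>40]
def boardw(p):
    r=bot.silhouettes(p,'board')[0]
    ys,xs=np.nonzero(r['mask'])
    pts=np.array([ray(p,(x,y),0.042)[:2] for x,y in zip(xs,ys)])
    return r['conf'],cv2.minAreaRect((pts*1000).astype(np.float32))
E
python3 - <<'E'
from h import *
from scipy.optimize import least_squares
P={n:bot.camera(n) for n in('top','side')}
for n in P:
    print(n,redc(P[n]))
    print(boardw(P[n]))
obs=[]
for n,l,X in [('top',(275,314),(-130,130,30)),('side',(358,277),(-130,130,30)),('side',(227,284),(130,130,30))]:obs.append((n,l,X))
for n in P:
    rs=[r for r in redc(P[n]) if 300<r[1][0]<500 and r[1][1]<260]
    obs.append((n,rs[0][1],(-160,-190,70)))
def T(v,X):
    c,s=np.cos(v[2]),np.sin(v[2]);X=np.array(X)/1000
    return np.array([v[0]+c*X[0]-s*X[1],v[1]+s*X[0]+c*X[1],X[2]])
f=lambda v:np.concatenate([proj(P[n],T(v,X))-l for n,l,X in obs])
r=least_squares(f,[.6,0,.7]);print(r.x,f(r.x).round(1))
v=r.x
for k,X in dict(hinge=(110,-145,60),handle=(-160,-190,70),hin=(-160,-143,70),hout=(-160,-237,70),fL=(100,130,52),fR=(100,-110,52),nr=(-130,-130,30)).items():
    print(k,T(v,X).round(3),proj(P['top'],T(v,X)).round(0),proj(P['side'],T(v,X)).round(0))
for q,z in [('stone',.022),('chair',.08),('leg',.1)]:
    rr=bot.silhouettes(P['top'],q)[0]; b=rr['bbox']; 
    rs=bot.silhouettes(P['side'],q)[0]['mask'];ys,xs=np.nonzero(rs)
    print(q,ray(P['side'],(xs.mean(),ys.max()-5),0).round(3))
E
```

```text
top [(array([  0, 129,  19,  13, 111], dtype=int32), array([  9.98198198, 135.2972973 ])), (array([399, 196,  46,  38, 438], dtype=int32), array([421.29223744, 214.73059361]))]
(0.95, ((518.5938720703125, 136.33673095703125), (120.55794525146484, 139.8521728515625), 49.47044372558594))
side [(array([337, 155,  14,  25, 128], dtype=int32), array([343.609375, 167.125   ]))]
(0.65, ((514.0322265625, 140.8614501953125), (122.40858459472656, 149.6043701171875), 49.67734909057617))
[0.56906792 0.1321823  0.70267975] [-3.5  1.8  3.8 -3.5 -3.6  0.2  1.9 -0.9 -0.3 -1.2]
hinge [0.747 0.093 0.06 ] [305. 118.] [233. 186.]
handle [ 0.57  -0.116  0.07 ] [423. 214.] [343. 166.]
hin [ 0.539 -0.08   0.07 ] [403. 231.] [348. 176.]
hout [ 0.6   -0.152  0.07 ] [443. 197.] [339. 156.]
fL [0.561 0.296 0.052] [192. 215.] [239. 275.]
fR [0.716 0.113 0.052] [294. 135.] [238. 198.]
nr [ 0.554 -0.051  0.03 ] [382. 225.] [335. 194.]
stone [0.43  0.324 0.   ]
chair [0.704 0.329 0.   ]Traceback (most recent call last):
  File "<stdin>", line 21, in <module>
IndexError: list index out of range
```

```bash
cat >> h.py <<'E'
V=[0.569,0.132,0.703]
def T(X,v=None):
    v=V if v is None else v
    c,s=np.cos(v[2]),np.sin(v[2]);X=np.array(X)/1000
    return np.array([v[0]+c*X[0]-s*X[1],v[1]+s*X[0]+c*X[1],X[2]])
E
python3 - <<'E'
from h import *
p=bot.camera('top')
hsv=cv2.cvtColor(p['img'],cv2.COLOR_RGB2HSV)
m=((hsv[:,:,0]<6)|(hsv[:,:,0]>174))&(hsv[:,:,1]>180)&(hsv[:,:,2]>60); m[:,:350]=0
ys,xs=np.nonzero(m);W=np.array([ray(p,(x,y),.07)[:2] for x,y in zip(xs,ys)])
w,h_,a=cv2.minAreaRect((W*1000).astype(np.float32));print(w,h_,a)
e,U=np.linalg.eigh(np.cov(W.T));print(W.mean(0),np.degrees(np.arctan2(U[1,1],U[0,1])))
im=p['img'][:,:,::-1].copy()
def poly(P,c):cv2.polylines(im,[np.array([proj(p,T(x)) for x in P]).round().astype(int)],True,c,1)
poly([(-130,-130,30),(130,-130,30),(130,130,30),(-130,130,30)],(0,255,0))
poly([(100,-110,52),(100,130,52)],(255,255,0)); poly([(100,-110,30),(100,130,30)],(255,0,255))
poly([(-160,-143,70),(-160,-237,70)],(255,255,255))
cv2.imwrite('pics/ov.png',cv2.resize(im[50:350,150:500],None,fx=2,fy=2,interpolation=cv2.INTER_CUBIC))
E
```

```text
(568.3045043945312, -112.68510437011719) (14.726177215576172, 98.77005004882812) 40.649452209472656
[ 0.56808544 -0.11286291] 130.16606979812818
```

View pics/ov.png

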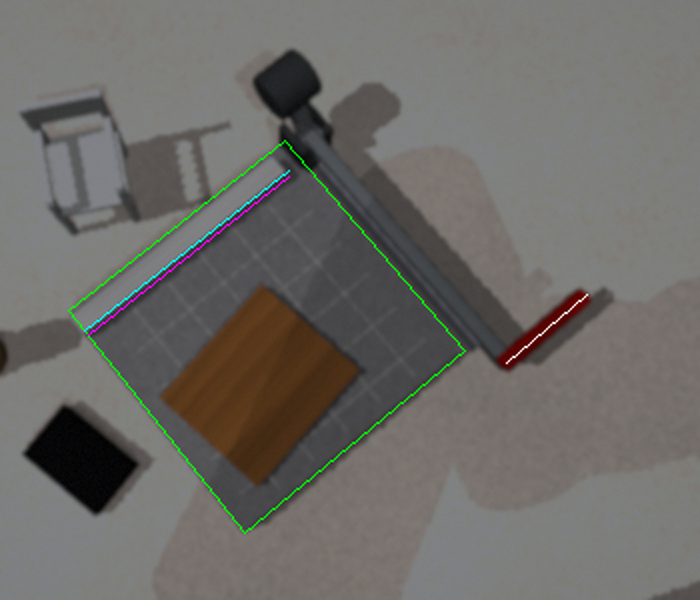

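>>> {"op": "play_rows", "data": {"offset": [[-0.024,-0.038,0],[-0.024,-0.038,0],[-0.024,-0.038,0],[-0.024,-0.038,0],[-0.024,-0.038,0],[-0.024,-0.038,0],[-0.024,-0.038,0],[-0.024,-0.038,0]], "yaw": [0,0,0,0,0,0,0,0], "hand": [0.085,0.085,0.085,0.085,0.085,0.085,0.085,0.085]}}

```text
time: 2.0
eef_pos: [0.4756, -0.2753, 0.2315]
eef_rot: [2.667, -1.661, 0.001]
wrist_force: [1.2, -0.8, 0.2]
finger_gap: 0.085
```

>>> {"op": "play_rows", "data": {"offset": [[0,0,0],[0,0,0],[0,0,0],[0,0,0],[0,0,0],[0,0,0],[0,0,0],[0,0,0]], "yaw": [-8.5,-8.5,-8.5,-8.5,-8.5,-8.5,-8.5,-8.5], "hand": [0.0,0.0,0.0,0.0,0.0,0.0,0.0,0.0]}}

```text
time: 2.8
eef_pos: [0.4749, -0.277, 0.2314]
eef_rot: [3.139, 0.124, 0.0]
wrist_force: [-0.7, 0.9, -0.4]
finger_gap: 0.0001
```

```bash
cat >> h.py <<'E'
def st():
    s=bot.get_state();R=Ro.from_rotvec(s['eef_rot']).as_matrix()
    a=np.degrees(np.arctan2(R[1,0],R[0,0]))
    print('t',round(s['time'],2),'pos',s['eef_pos'].round(4),'a',a.round(2),'tilt',R[:,2].round(3),'F',s['wrist_force'].round(1),'gap',round(s['finger_gap'],4))
    return s['eef_pos'],R
def tool(X):
    p,R=st();print('tool delta',(R.T@(np.array(X)-p)).round(4))
E
python3 - <<'E'
from h import *
tool([.573,-.1195,.11])
p=snap('side','s1.png')
cv2.imwrite('pics/s1c.png',cv2.resize(p['img'][0:250,250:520,::-1],None,fx=2.2,fy=2.2,interpolation=cv2.INTER_CUBIC))
E
```

```text
t 2.8 pos [ 0.4749 -0.277   0.2314] a 4.53 tilt [ 0. -0. -1.] F [-0.7  0.9 -0.4] gap 0.0001
tool delta [ 0.1102 -0.1492  0.1214]
```

View pics/s1c.png

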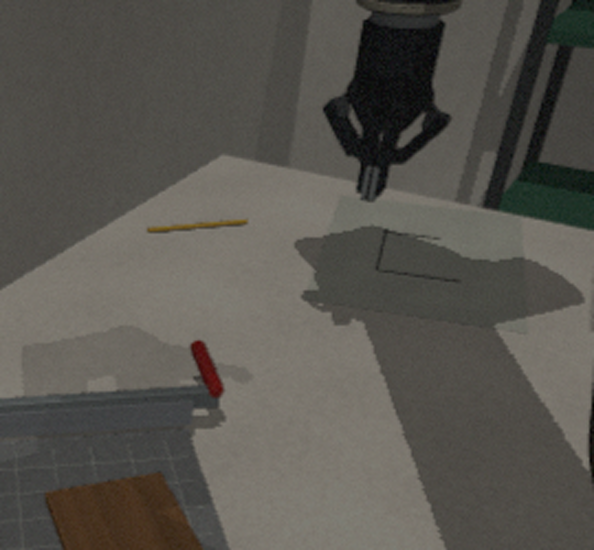

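>>> {"op": "play_rows", "data": {"offset": [[0,0,0.01],[0,0,0.01],[0,0,0.01],[0,0,0.01],[0,0,0.01],[0,0,0.01],[0,0,0.01]], "yaw": [8.5,8.5,8.5,8.5,8.5,8.5,3.2], "hand": [0.0,0.0,0.0,0.0,0.0,0.0,0.0]}}

```text
time: 3.55
eef_pos: [0.4749, -0.277, 0.161]
eef_rot: [2.841, -1.342, 0.0]
wrist_force: [0.1, 0.3, 0.5]
finger_gap: -0.0002
```

```bash
python3 - <<'E'
from h import *
tool([.551,-.1475,.12])
E
```

```text
t 3.55 pos [ 0.4749 -0.277   0.161 ] a -50.56 tilt [ 0. -0. -1.] F [0.1 0.3 0.5] gap -0.0002
tool delta [-0.0517 -0.141   0.041 ]
```

>>> {"op": "play_rows", "data": {"offset": [[-0.013,-0.035,0.01],[-0.013,-0.035,0.01],[-0.013,-0.035,0.01],[-0.013,-0.036,0.01],[0,0,0.025],[0,0,0.025],[0,0,0.025]], "yaw": [-0.8,0,0,0,0,0,0], "hand": [0,0,0,0,0,0,0]}}

```text
time: 4.25
eef_pos: [0.5485, -0.1453, 0.0456]
eef_rot: [-2.854, 1.312, -0.001]
wrist_force: [0.5, -0.4, 0.6]
finger_gap: -0.0
```

```bash
python3 - <<'E'
from h import *
tool([.551,-.1475,.045])
p=snap('side','s2.png')
cv2.imwrite('pics/s2c.png',cv2.resize(p['img'][50:250,220:460,::-1],None,fx=3,fy=3,interpolation=cv2.INTER_CUBIC))
E
```

```text
t 4.25 pos [ 0.5485 -0.1453  0.0456] a -49.37 tilt [ 0.001 -0.    -1.   ] F [ 0.5 -0.4  0.6] gap -0.0
tool delta [ 0.0033 -0.0004  0.0006]
```

View pics/s2c.png

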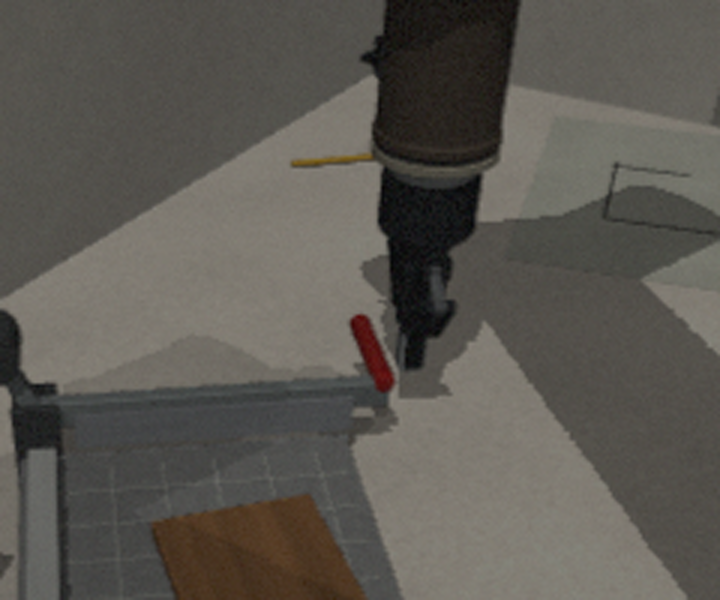

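>>> {"op": "play_rows", "data": {"offset": [[0,-0.004,0],[0,-0.004,0],[0,-0.002,0],[0,0,0]], "yaw": [0,0,0,0], "hand": [0,0,0,0]}}

```text
time: 4.7
eef_pos: [0.5568, -0.1392, 0.0475]
eef_rot: [-2.856, 1.309, -0.003]
wrist_force: [0.1, -0.6, 0.1]
finger_gap: -0.0003
```

>>> {"op": "play_rows", "data": {"offset": [[0,-0.001,0],[0,0,0]], "yaw": [0,0], "hand": [0,0]}}

```text
time: 4.9
eef_pos: [0.5567, -0.1386, 0.0468]
eef_rot: [-2.856, 1.309, -0.001]
wrist_force: [-0.1, 0.2, -0.5]
finger_gap: -0.0004
```

>>> {"op": "play_rows", "data": {"offset": [[0,-0.001,0],[0,0,0]], "yaw": [0,0], "hand": [0,0]}}

```text
time: 5.1
eef_pos: [0.5573, -0.1379, 0.0463]
eef_rot: [-2.856, 1.309, -0.0]
wrist_force: [0.3, -0.6, 0.0]
finger_gap: 0.0003
```

>>> {"op": "play_rows", "data": {"offset": [[0,-0.001,0],[0,0,0]], "yaw": [0,0], "hand": [0,0]}}

```text
time: 5.3
eef_pos: [0.5581, -0.1372, 0.0463]
eef_rot: [-2.856, 1.308, 0.0]
wrist_force: [-1.3, -0.4, 0.3]
finger_gap: 0.0001
```

>>> {"op": "play_rows", "data": {"offset": [[0,-0.001,0],[0,0,0]], "yaw": [0,0], "hand": [0,0]}}

```text
time: 5.5
eef_pos: [0.5588, -0.1365, 0.0463]
eef_rot: [-2.856, 1.309, -0.0]
wrist_force: [-0.1, 0.4, -0.0]
finger_gap: -0.0
```

>>> {"op": "play_rows", "data": {"offset": [[0,-0.001,0],[0,0,0]], "yaw": [0,0], "hand": [0,0]}}

```text
time: 5.7
eef_pos: [0.5596, -0.1359, 0.0463]
eef_rot: [-2.856, 1.308, -0.0]
wrist_force: [0.4, -0.2, 0.6]
finger_gap: -0.0001
```

>>> {"op": "play_rows", "data": {"offset": [[0,-0.001,0],[0,0,0]], "yaw": [0,0], "hand": [0,0]}}

```text
time: 5.9
eef_pos: [0.5604, -0.1352, 0.0463]
eef_rot: [-2.856, 1.308, -0.0]
wrist_force: [0.1, 0.9, -0.6]
finger_gap: -0.0004
```

>>> {"op": "play_rows", "data": {"offset": [[0,-0.001,0],[0,0,0]], "yaw": [0,0], "hand": [0,0]}}

```text
time: 6.1
eef_pos: [0.5609, -0.1347, 0.0463]
eef_rot: [2.856, -1.308, -0.0]
wrist_force: [-2.1, -2.6, 0.3]
finger_gap: 0.0001
```

>>> {"op": "play_rows", "data": {"offset": [[0,-0.001,0],[0,0,0]], "yaw": [0,0], "hand": [0,0]}}

```text
time: 6.3
eef_pos: [0.561, -0.1345, 0.0462]
eef_rot: [2.855, -1.308, -0.002]
wrist_force: [-6.7, -9.2, 2.2]
finger_gap: -0.0003
```

>>> {"op": "play_rows", "data": {"offset": [[0,0,-0.002],[0,0,0]], "yaw": [0,0], "hand": [0,0]}}

```text
time: 6.5
eef_pos: [0.561, -0.1345, 0.0482]
eef_rot: [2.855, -1.308, -0.002]
wrist_force: [-5.3, -8.5, 0.3]
finger_gap: -0.0
```

>>> {"op": "play_rows", "data": {"offset": [[0,0,-0.003],[0,0,-0.003],[0,0,0]], "yaw": [0,0,0], "hand": [0,0,0]}}

```text
time: 6.8
eef_pos: [0.5612, -0.1343, 0.0544]
eef_rot: [2.856, -1.308, -0.001]
wrist_force: [-4.6, -7.8, -0.5]
finger_gap: -0.0002
```

```bash
python3 - <<'E'
from h import *
st()
for n in('top','side'):
    p=snap(n,n+'3.png');print([c for c in redc(p) if c[1][0]>300])
E
```

```text
t 6.8 pos [ 0.5612 -0.1343  0.0544] a -49.23 tilt [-0.001 -0.    -1.   ] F [-4.6 -7.8 -0.5] gap -0.0002
[]
[(array([338, 152,  13,  25, 135], dtype=int32), array([344.        , 164.73333333]))]
```

>>> {"op": "play_rows", "data": {"offset": [[0,-0.0003,-0.0042],[0,-0.0004,-0.0042],[0,-0.0004,-0.0042],[0,-0.0005,-0.0042],[0,-0.0005,-0.0042],[0,-0.0006,-0.0042]], "yaw": [0,0,0,0,0,0], "hand": [0,0,0,0,0,0]}}

```text
time: 7.5
eef_pos: [0.5632, -0.1324, 0.0795]
eef_rot: [2.856, -1.308, -0.002]
wrist_force: [-4.1, -5.7, -0.3]
finger_gap: 0.0001
```

```bash
cat >> h.py <<'E'
def theta(fn):
    p=snap('side',fn); rs=[c for c in redc(p) if c[1][0]>200]
    if not rs: print('no red');return
    c=max(rs,key=lambda c:c[0][4])[1]
    best=min(np.arange(0,1.45,.005),key=lambda th:np.linalg.norm(proj(p,T((110-270.2*np.cos(th+.037),-190,60+270.2*np.sin(th+.037))))-c))
    X=T((110-270.2*np.cos(best+.037),-190,60+270.2*np.sin(best+.037)))
    print('theta',best.round(3),'px',c.round(1),proj(p,X).round(1),'handle',X.round(4))
E
python3 -c "
from h import *
st();theta('s4.png')"
```

```text
t 7.5 pos [ 0.5632 -0.1324  0.0795] a -49.23 tilt [-0.001 -0.    -1.   ] F [-4.1 -5.7 -0.3] gap 0.0001
theta 0.105 px [343.6 156. ] [343.3 155.9] handle [ 0.5717 -0.1148  0.0982]
```

>>> {"op": "play_rows", "data": {"offset": [[0,-0.0008,-0.0042],[0,-0.0008,-0.0042],[0,-0.0008,-0.0042],[0,-0.0009,-0.0042],[0,-0.0009,-0.0042],[0,-0.001,-0.0042],[0,-0.001,-0.0042],[0,-0.0011,-0.0042]], "yaw": [0,0,0,0,0,0,0,0], "hand": [0,0,0,0,0,0,0,0]}}

```text
time: 8.35
eef_pos: [0.5686, -0.1277, 0.1131]
eef_rot: [2.856, -1.308, -0.002]
wrist_force: [-5.1, -5.0, 0.6]
finger_gap: 0.0001
```

```bash
python3 -c "
from h import *
st();theta('s5.png')"
```

```text
t 8.35 pos [ 0.5686 -0.1277  0.1131] a -49.22 tilt [-0.001 -0.    -1.   ] F [-5.1 -5.   0.6] gap 0.0001
theta 0.23 px [341.5 143.7] [341.6 143.9] handle [ 0.5769 -0.1103  0.1313]
```

>>> {"op": "play_rows", "data": {"offset": [[0,-0.0018,-0.0062],[0,-0.0019,-0.0062],[0,-0.002,-0.0062],[0,-0.0022,-0.0062],[0,-0.0023,-0.0062],[0,-0.0025,-0.0062],[0,-0.0026,-0.0062],[0,-0.0028,-0.0062]], "yaw": [0,0,0,0,0,0,0,0], "hand": [0,0,0,0,0,0,0,0]}}

```text
time: 9.2
eef_pos: [0.583, -0.1153, 0.1631]
eef_rot: [-2.856, 1.308, 0.001]
wrist_force: [-3.3, -1.1, 0.5]
finger_gap: -0.0002
```

```bash
python3 -c "
from h import *
st();theta('s6.png')"
```

```text
t 9.2 pos [ 0.583  -0.1153  0.1631] a -49.23 tilt [-0.  0. -1.] F [-3.3 -1.1  0.5] gap -0.0002
theta 0.42 px [335.3 125.9] [335.4 125.6] handle [ 0.5908 -0.0986  0.1792]
```

>>> {"op": "play_rows", "data": {"offset": [[0,-0.0035,-0.006],[0,-0.0035,-0.006],[0,-0.0035,-0.006],[0,-0.0036,-0.006],[0,-0.0038,-0.006],[0,-0.004,-0.006],[0,-0.0042,-0.006],[0,-0.0045,-0.006]], "yaw": [0,0,0,0,0,0,0,0], "hand": [0,0,0,0,0,0,0,0]}}

```text
time: 10.05
eef_pos: [0.6063, -0.0958, 0.2112]
eef_rot: [2.856, -1.308, 0.0]
wrist_force: [-5.7, -3.4, 5.5]
finger_gap: -0.0005
```

```bash
python3 -c "
from h import *
st();theta('s7.png')"
```

```text
t 10.05 pos [ 0.6063 -0.0958  0.2112] a -49.22 tilt [-0.    -0.001 -1.   ] F [-5.7 -3.4  5.5] gap -0.0005
theta 0.625 px [323.2 107.2] [323.8 106.8] handle [ 0.6132 -0.0796  0.2261]
```

>>> {"op": "play_rows", "data": {"offset": [[0,-0.0045,-0.0065],[0,-0.0047,-0.0065],[0,-0.005,-0.0065],[0,-0.0054,-0.0065],[0,-0.0058,-0.0065],[0,-0.0062,-0.0065],[0,-0.0066,-0.0065],[0,-0.0071,-0.0065]], "yaw": [0,0,0,0,0,0,0,0], "hand": [0,0,0,0,0,0,0,0]}}

```text
time: 10.9
eef_pos: [0.641, -0.0657, 0.2633]
eef_rot: [-2.856, 1.308, -0.0]
wrist_force: [-0.1, 0.1, -0.0]
finger_gap: -0.0001
```

```bash
python3 -c "
from h import *
st();theta('s8.png')"
```

```text
t 10.9 pos [ 0.641  -0.0657  0.2633] a -49.23 tilt [ 0.  0. -1.] F [-0.1  0.1 -0. ] gap -0.0001
theta 0.87 px [302.4  87.8] [303.3  87. ] handle [ 0.6488 -0.0495  0.2728]
```

Contact force is zero: the arm seems to be moving by itself. I'll let it go and check.

>>> {"op": "play_rows", "data": {"offset": [[0,0.001,0],[0,0.001,0],[0,0.001,0],[0,0,0]], "yaw": [0,0,0,0], "hand": [0,0,0,0]}}

```text
time: 11.35
eef_pos: [0.6379, -0.0683, 0.2624]
eef_rot: [2.856, -1.309, -0.001]
wrist_force: [-0.2, 0.2, 0.1]
finger_gap: -0.0002
```

```bash
python3 -c "
from h import *
st();theta('s9.png')"
```

```text
t 11.35 pos [ 0.6379 -0.0683  0.2624] a -49.25 tilt [-0.001  0.    -1.   ] F [-0.2  0.2  0.1] gap -0.0002
theta 1.135 px [273.8  72.6] [274.1  71.2] handle [ 0.6957 -0.0097  0.309 ]
```

>>> {"op": "play_rows", "data": {"offset": [[0,0.02,0],[0,0.02,0],[0,0.02,0],[0,0,0]], "yaw": [0,0,0,0], "hand": [0,0,0,0]}}

```text
time: 11.8
eef_pos: [0.591, -0.1087, 0.2628]
eef_rot: [2.855, -1.31, -0.001]
wrist_force: [0.7, -0.4, 0.8]
finger_gap: -0.0001
```

```bash
python3 -c "
from h import *
theta('s10.png')
p=bot.camera('top');c,r=boardw(p);print(c,r)
tool([.4465,.0755,.12])"
```

```text
theta 1.4 px [239.5  65.3] [240.   63.3] handle [0.7483 0.0349 0.3278]
0.81 ((519.4721069335938, 136.19866943359375), (122.4754867553711, 143.54501342773438), 49.523712158203125)
t 11.95 pos [ 0.5931 -0.1073  0.2629] a -49.26 tilt [ 0.001  0.    -1.   ] F [ 0.4 -1.   0.1] gap 0.0002
tool delta [-0.2342 -0.0082  0.1428]
```

>>> {"op": "play_rows", "data": {"offset": [[-0.033,-0.001,0.005],[-0.033,-0.001,0.01],[-0.033,-0.001,0.01],[-0.033,-0.001,0.01],[-0.033,-0.001,0.02],[-0.033,-0.001,0.03],[-0.033,-0.001,0.03],[0,0,0]], "yaw": [0.45,0,0,0,0,0,0,0], "hand": [0.085,0.085,0.085,0.085,0.085,0.085,0.085,0.085]}}

```text
time: 12.75
eef_pos: [0.444, 0.0755, 0.1448]
eef_rot: [2.85, -1.315, -0.009]
wrist_force: [-0.4, -0.0, 1.1]
finger_gap: 0.0853
```

```bash
python3 -c "
from h import *
tool([.4465,.0755,.023])
snap('side','s11.png');snap('top','t11.png')"
```

```text
t 12.75 pos [0.444  0.0755 0.1448] a -49.53 tilt [-0.006 -0.    -1.   ] F [-0.4 -0.   1.1] gap 0.0853
tool delta [ 0.0021 -0.0025  0.1218]
```

View pics/s11.png

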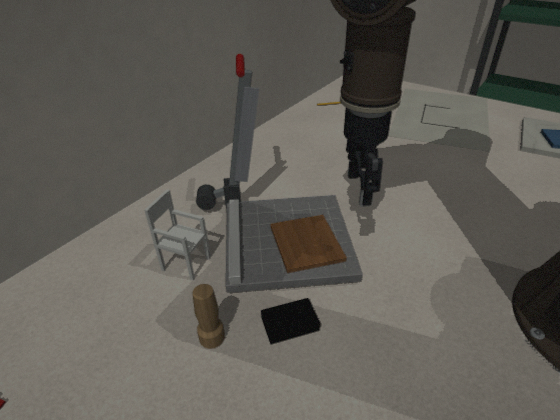

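>>> {"op": "play_rows", "data": {"offset": [[0.002,-0.002,0.03],[0,0,0.03],[0,0,0.025],[0,0,0]], "yaw": [0,0,0,0], "hand": [0.085,0.085,0.085,0.085]}}

```text
time: 13.25
eef_pos: [0.4514, 0.0725, 0.0612]
eef_rot: [2.85, -1.32, -0.003]
wrist_force: [1.2, 0.2, 0.6]
finger_gap: 0.085
```

>>> {"op": "play_rows", "data": {"offset": [[0,0,0.01],[0,0,0.006],[0,0,0]], "yaw": [0,0,0], "hand": [0.085,0.085,0.085]}}

```text
time: 13.55
eef_pos: [0.4518, 0.073, 0.0469]
eef_rot: [-2.851, 1.32, -0.001]
wrist_force: [-0.1, -0.1, 0.0]
finger_gap: 0.085
```

```bash
python3 -c "
from h import *
tool([.4465,.0755,.023])
p=snap('side','s12.png')
cv2.imwrite('pics/s12c.png',cv2.resize(p['img'][150:310,220:430,::-1],None,fx=3.5,fy=3.5,interpolation=cv2.INTER_CUBIC))"
```

```text
t 13.55 pos [0.4518 0.073  0.0469] a -49.69 tilt [ 0.001  0.    -1.   ] F [-0.1 -0.1  0. ] gap 0.085
tool delta [-0.0053  0.0024  0.0239]
```

View pics/s12c.png

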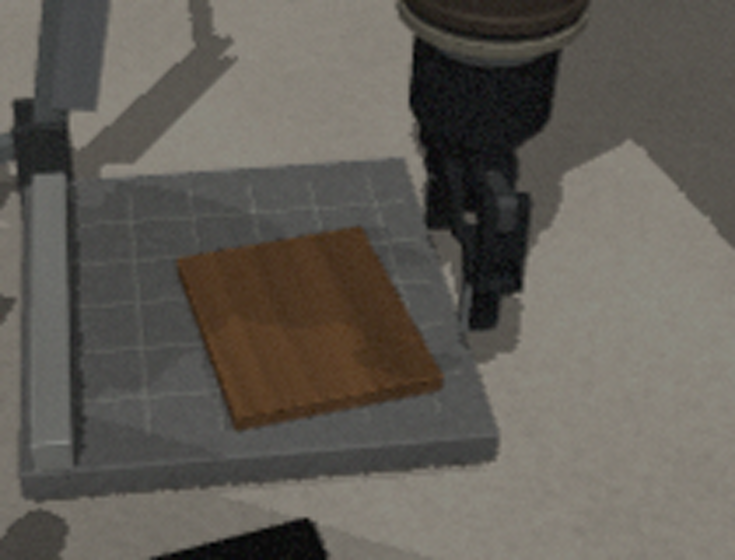

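>>> {"op": "play_rows", "data": {"offset": [[-0.005,0.002,0.012],[0,0,0.008],[0,0,0.004],[0,0,0]], "yaw": [0,0,0,0], "hand": [0.085,0.085,0.085,0.085]}}

```text
time: 14.0
eef_pos: [0.4466, 0.0755, 0.0225]
eef_rot: [2.851, -1.319, -0.001]
wrist_force: [-0.1, -0.8, 0.4]
finger_gap: 0.0849
```

```bash
python3 -c "
from h import *
tool(T((-31,36,23)))
p=snap('side','s13.png')
cv2.imwrite('pics/s13c.png',cv2.resize(p['img'][150:310,220:430,::-1],None,fx=3.5,fy=3.5,interpolation=cv2.INTER_CUBIC))"
```

```text
t 14.0 pos [0.4466 0.0755 0.0225] a -49.67 tilt [-0. -0. -1.] F [-0.1 -0.8  0.4] gap 0.0849
tool delta [ 0.0001 -0.0989 -0.0005]
```

View pics/s13c.png

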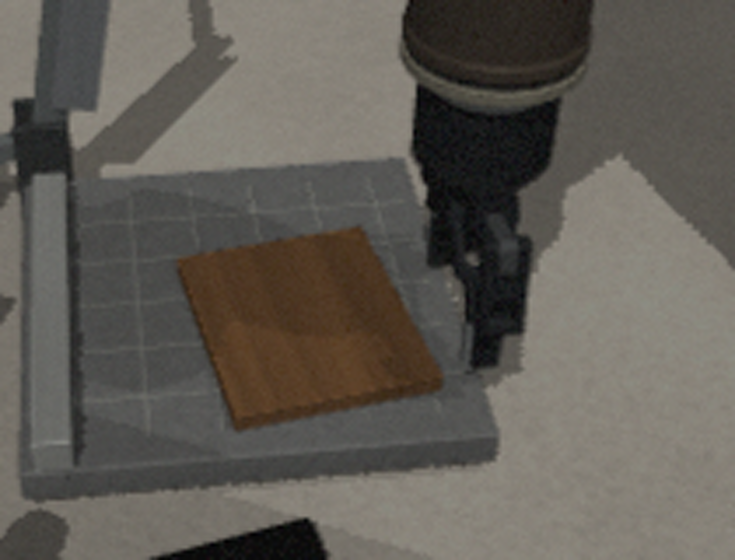

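>>> {"op": "play_rows", "data": {"offset": [[0,-0.005,0],[0,-0.005,0],[0,-0.005,0],[0,-0.005,0],[0,-0.005,0],[0,-0.005,0]], "yaw": [0,0,0,0,0,0], "hand": [0.085,0.085,0.085,0.085,0.085,0.085]}}

```text
time: 14.65
eef_pos: [0.4697, 0.0953, 0.0227]
eef_rot: [2.851, -1.319, -0.0]
wrist_force: [-1.2, -0.5, 0.6]
finger_gap: 0.0849
```

>>> {"op": "play_rows", "data": {"offset": [[0,-0.005,0],[0,-0.005,0],[0,-0.005,0],[0,-0.005,0],[0,0,0]], "yaw": [0,0,0,0,0], "hand": [0.085,0.085,0.085,0.085,0.085]}}

```text
time: 15.15
eef_pos: [0.4855, 0.1084, 0.0227]
eef_rot: [-2.851, 1.319, -0.001]
wrist_force: [0.6, -0.7, -0.4]
finger_gap: 0.085
```

```bash
python3 -c "
from h import *
tool(T((-31,36,23)))
p=snap('side','s14.png')
print(boardw(p))
cv2.imwrite('pics/s14c.png',cv2.resize(p['img'][150:310,220:430,::-1],None,fx=3.5,fy=3.5,interpolation=cv2.INTER_CUBIC))"
```

```text
t 15.15 pos [0.4855 0.1084 0.0227] a -49.66 tilt [ 0.001  0.    -1.   ] F [ 0.6 -0.7 -0.4] gap 0.085
tool delta [ 0.     -0.048  -0.0002]
(0.69, ((540.9160766601562, 151.23883056640625), (120.13795471191406, 149.56585693359375), 40.31199645996094))
```

View pics/s14c.png

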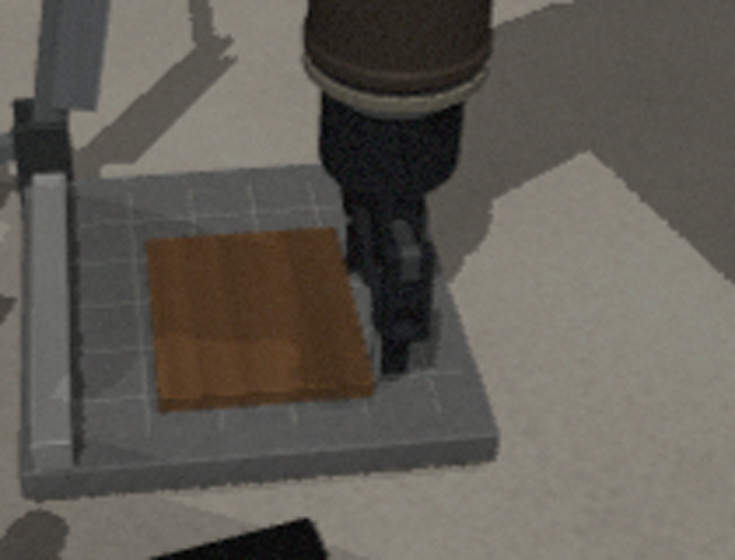

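>>> {"op": "play_rows", "data": {"offset": [[0,-0.006,0],[0,-0.006,0],[0,-0.006,0],[0,-0.006,0],[0,-0.006,0],[0,-0.006,0],[0,-0.003,0],[0,0,0]], "yaw": [0,0,0,0,0,0,0,0], "hand": [0.085,0.085,0.085,0.085,0.085,0.085,0.085,0.085]}}

```text
time: 16.05
eef_pos: [0.5149, 0.1335, 0.0227]
eef_rot: [-2.851, 1.319, -0.001]
wrist_force: [0.6, 0.1, 1.1]
finger_gap: 0.0851
```

>>> {"op": "play_rows", "data": {"offset": [[0,-0.002,0],[0,-0.001,0],[0,0,0]], "yaw": [0,0,0], "hand": [0.085,0.085,0.085]}}

```text
time: 16.35
eef_pos: [0.5167, 0.1351, 0.0227]
eef_rot: [-2.851, 1.32, -0.0]
wrist_force: [0.4, 0.1, -0.4]
finger_gap: 0.085
```

```bash
python3 -c "
from h import *
tool(T((-31,36,23)))
p=snap('side','s15.png')
print(boardw(p))
cv2.imwrite('pics/s15c.png',cv2.resize(p['img'][150:310,220:430,::-1],None,fx=3.5,fy=3.5,interpolation=cv2.INTER_CUBIC))"
```

```text
t 16.35 pos [0.5167 0.1351 0.0227] a -49.68 tilt [ 0.  0. -1.] F [ 0.4  0.1 -0.4] gap 0.085
tool delta [ 0.0002 -0.0069 -0.0003]
(0.97, ((572.9285888671875, 176.68426513671875), (121.5905990600586, 154.01095581054688), 40.48514938354492))
```

View pics/s15c.png

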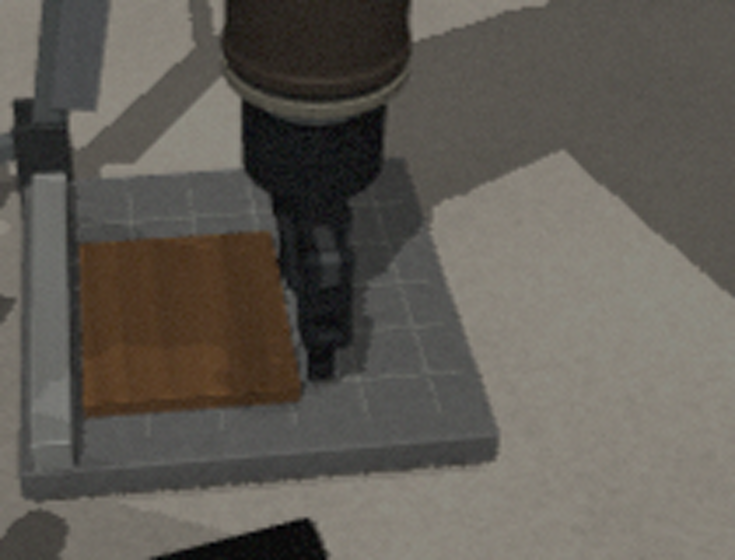

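Nearly there; single-mm steps until the force rises.

>>> {"op": "play_rows", "data": {"offset": [[0,-0.001,0],[0,-0.001,0],[0,-0.001,0],[0,0,0]], "yaw": [0,0,0,0], "hand": [0.085,0.085,0.085,0.085]}}

```text
time: 16.85
eef_pos: [0.5191, 0.1371, 0.0227]
eef_rot: [-2.851, 1.32, -0.0]
wrist_force: [0.0, -0.7, 0.7]
finger_gap: 0.0846
```

>>> {"op": "play_rows", "data": {"offset": [[0,-0.001,0],[0,-0.001,0],[0,0,0]], "yaw": [0,0,0], "hand": [0.085,0.085,0.085]}}

```text
time: 17.15
eef_pos: [0.5207, 0.1385, 0.0227]
eef_rot: [-2.851, 1.32, -0.0]
wrist_force: [0.4, 0.1, 0.5]
finger_gap: 0.085
```

>>> {"op": "play_rows", "data": {"offset": [[0,-0.001,0],[0,0,0]], "yaw": [0,0], "hand": [0.085,0.085]}}

```text
time: 17.35
eef_pos: [0.5212, 0.139, 0.0227]
eef_rot: [2.851, -1.32, -0.0]
wrist_force: [-1.4, -1.3, 0.9]
finger_gap: 0.085
```

>>> {"op": "play_rows", "data": {"offset": [[0,-0.001,0],[0,0,0]], "yaw": [0,0], "hand": [0.085,0.085]}}

```text
time: 17.55
eef_pos: [0.5212, 0.1392, 0.0226]
eef_rot: [2.85, -1.319, -0.002]
wrist_force: [-3.7, -6.8, 3.6]
finger_gap: 0.0847
```

>>> {"op": "play_rows", "data": {"offset": [[0,-0.0005,0],[0,0,0],[0,0,0]], "yaw": [0,0,0], "hand": [0.085,0.085,0.085]}}

```text
time: 17.85
eef_pos: [0.5212, 0.1392, 0.0225]
eef_rot: [2.849, -1.319, -0.003]
wrist_force: [-5.3, -9.7, 4.3]
finger_gap: 0.0851
```

>>> {"op": "play_rows", "data": {"offset": [[0,0.001,0],[0,0.001,0],[0,0.004,0],[0,0.01,0],[0,0.015,0],[0,0,-0.03],[0,0,-0.04],[0,0,-0.04]], "yaw": [0,0,0,0,0,0,0,0], "hand": [0.085,0.085,0.085,0.085,0.085,0.085,0.085,0.085]}}

```text
time: 18.65
eef_pos: [0.4975, 0.1193, 0.1335]
eef_rot: [2.85, -1.32, -0.002]
wrist_force: [1.0, 1.0, 0.4]
finger_gap: 0.0849
```

>>> {"op": "play_rows", "data": {"offset": [[0,0.02,-0.02],[0,0.02,-0.02],[0.04,0,-0.02],[0.04,0,-0.01],[0.04,0,0],[0.04,0,0],[0,0,0],[0,0,0]], "yaw": [0,0,0,0,0,0,0,0], "hand": [0.085,0.085,0.085,0.085,0.085,0.085,0.085,0.085]}}

```text
time: 19.45
eef_pos: [0.5712, -0.0289, 0.2022]
eef_rot: [2.85, -1.322, -0.001]
wrist_force: [-0.0, -0.1, -0.2]
finger_gap: 0.0851
```

```bash
python3 -c "
from h import *
st();theta('s16.png')
p=snap('top','t16.png');c,r=boardw(p);print(c,r)
d=np.array(r[0])/1000-np.array(V[:2]);print('trimmer xy',d@[np.cos(.703),np.sin(.703)],d@[-np.sin(.703),np.cos(.703)])
cv2.imwrite('pics/t16c.png',cv2.resize(p['img'][50:350,110:460,::-1],None,fx=2,fy=2,interpolation=cv2.INTER_CUBIC))"
```

```text
t 19.45 pos [ 0.5712 -0.0289  0.2022] a -49.78 tilt [-0.001  0.    -1.   ] F [-0.  -0.1 -0.2] gap 0.0851
theta 1.405 px [239.4  64.8] [239.3  63.2] handle [0.7493 0.0357 0.328 ]
0.98 ((582.45703125, 176.7857666015625), (124.21542358398438, 141.23048400878906), 40.48724365234375)
trimmer xy 0.03922086629094851 0.025467238317898717
```

View pics/t16c.png

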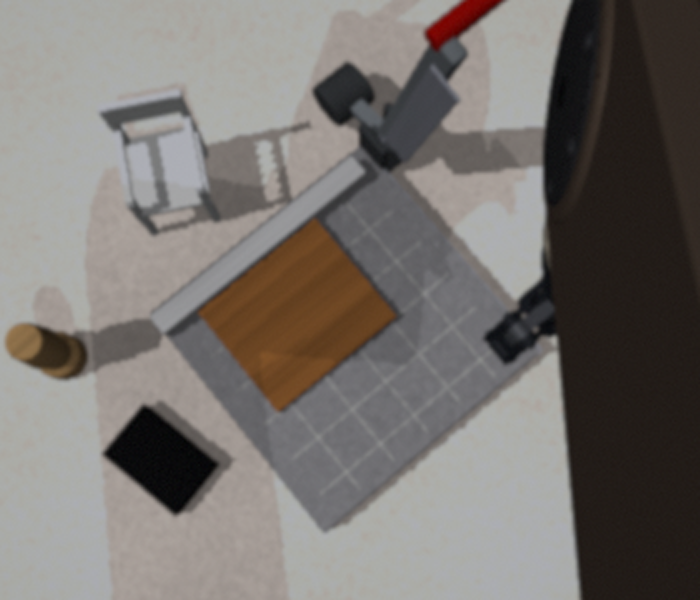

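View pics/s16.png

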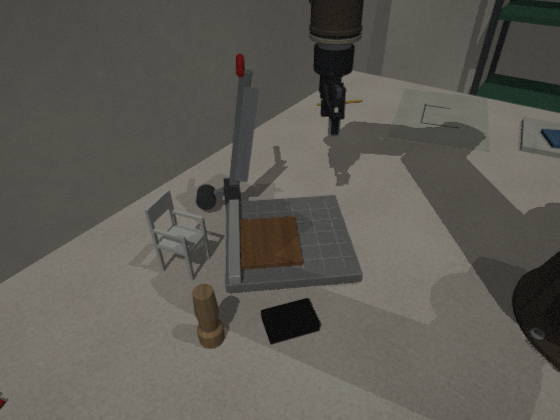

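```bash
python3 -c "
from workcell import bot
print(bot.finish_job())"
```

```text
the job is handed in; nothing more can be done
None
```

I pushed the arm up past its balance point and slid the board flush against the back fence, then handed the job in after about 20 s of the 64 s. No verdict is reported.

- **Arm:** I pushed the handle up with the closed fingers pressed against its near side, with wrist readings up to about 11.5 N (limit 38 N). It came free at about 0.87 rad and rose by itself. The last side view puts it at about 1.40 rad, with nothing touching it.
- **Board:** I pushed its near edge with the two open fingertips, which squared it up. I stopped when the force rose to about 11 N against the fence, then backed off before lifting clear. The last top view puts its centre at x = 39 mm and y = 25 mm in the trimmer's frame. Flush is 40 mm, and this measurement is good to a few mm because the board's outline came out about 4 mm too long. Its angle was 40.5° against the trimmer's 40.3°.
- **Bystanders:** The chair, stone and leg look upright and unmoved in both final pictures. I judged this by eye and did not measure it, and the gripper never came near them.
- **Robot:** At hand-in the wrist force was zero and the gripper was clear of everything.

The final checks showed no failures. The only disagreements were the board outline above and a 1–2 pixel offset in the handle fit.

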